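# Park the tape roll at the top of its gutter

### The job

On the packing bench, push the big paper-tape roll up its sloped gutter with your fingertips, keeping them behind it on the way, until it has gone over the small cross roller near the top and sits parked between that roller and the end plate, so that it does not roll back down when you let go. Only push it: do not pick it up out of the gutter. Leave the smaller label roll in the other gutter and the other things on the bench where they are.

Things in the scene. Friction and masses are not known exactly. Their poses are not given: they have to be found in the camera images.
- tape_roll: Roll of kraft paper packing tape, a solid disc-like cylinder 100 mm in diameter and 48 mm wide (0.2 to 0.45 kg), light brown, with a small plugged core; it stands on its rim in one of the two gutters (either one), at rest against the low lip at the downhill end. Origin at its centre, on its axis; its y axis is the roll's axis, x and z turn as it rolls.
- label_roll: Smaller roll of white labels, a cylinder 70 mm in diameter and 50 mm wide, standing on its rim at the downhill end of the other gutter. Origin at its centre. Leave it alone.
- gutter: Fixed aluminium double gutter: two parallel straight U-channels, 354 mm long, sloping 0.12 rad. Origin midway between them, at mid length, at floor level, 45 mm above the bench; x runs along the channels UPHILL, y across, z square to the floor. Channel centre lines at y = +45 and -45 mm; inside width 58 mm; side walls 3 mm thick, 20 mm above the floor. The grey stand below is no wider or longer.
- low_lip (a point): Low lip 10 mm high across each channel's downhill end. Point: top edge of its uphill face, midway between the channels (gutter x = -170 mm). Its 6 mm thickness lies downhill of it. The tape roll resting on it has its centre at gutter x = -140 mm.
- roller (a point): Round steel cross roller, 12 mm thick, near the top of each channel, turning freely in place and standing 5 mm above the floor. Point: its top, midway between the channels (gutter x = +92 mm). Let go of below it, the tape roll runs back down to the lip; pushed over it, the roll drops in by itself and rests against it with its centre at gutter x = +115, z = +50 mm.
- end_plate (a point): Upright end plate at the uphill end of each channel, 58 mm high above the floor, 6 mm thick. Point: top edge of its downhill face, midway between the channels (gutter x = +170 mm). The tape roll touches it when its centre is at gutter x = +120 mm.
- pen_mug: Blue mug without handle, 76 mm across, 95 mm tall, standing empty beside the rack; origin at the centre of its underside. Leave it alone.
- scanner: Hand-held code scanner lying on the bench, 195 mm long, up to 60 mm wide and 35 mm high; origin about mid length on its underside, x towards its head. Leave it alone.
- mouse: Black computer mouse, about 80 by 60 mm, 35 mm high, to the robot's right; origin on its underside. Leave it alone.
Not all that is in view belongs to the job. What is shaped like the tape_roll but pink is not meant.

How it is judged (in metres and radians):
On the way:
1. the tape roll is being pushed by the fingers on the upper part of its gutter, below the cross roller (x of tape_roll in the frame of gutter between -0.04 and 0.09 m and z of tape_roll in the frame of gutter below 0.06 m and contact force between the fingers and tape_roll above 0.05 N), for 0.1 s.
At the end, for the whole second after the job is handed in: The tape roll stands at rest on the gutter floor (within 5 mm), with its centre 108 to 124 mm uphill of the gutter's middle, that is between the cross roller and the end plate; the label roll is still at rest at the downhill end of its own gutter (x of tape_roll in the frame of gutter between 0.108 and 0.124 m and z of tape_roll in the frame of gutter between 0.045 and 0.054 m and angle between the y axis of tape_roll and the y axis of gutter, either way round below 0.25 rad and linear speed of each of tape_roll, label_roll below 0.02 m/s and angular speed of tape_roll below 0.4 rad/s and x of label_roll in the frame of gutter below -0.12 m and z of label_roll in the frame of gutter below 0.045 m); the robot touches nothing.
It fails at once if the tape roll is lifted: its centre more than 70 mm above the gutter floor (rolling over the roller it rises to 55 mm) (z of tape_roll in the frame of gutter above 0.07 m).
It fails at once if the tape roll leaves the gutter (z of tape_roll in the frame of gutter below 0.03 m).
It fails at once if the label roll is moved more than 25 mm (distance of label_roll from where it was at the start of the episode above 0.025 m).
It fails at once if the mug, the scanner or the mouse is moved more than 25 mm (distance of any of pen_mug, scanner, mouse from where it was at the start of the episode above 0.025 m).
It also fails if it takes over 40 s, if anything falls off the work surface, if the arm or the gripper's body presses on something with over 40 N, if the wrist force passes 120 N, or if a joint passes its speed limit or range.

### The arm

A 6-joint arm with a two-finger parallel gripper is mounted at the origin on the work surface. World frame = base frame: x ahead of the robot, y to its left, z up, the work surface at z = 0. Lengths are in mm, angles in rad, forces in N, time in s.
With the tool pointing down it reaches from about 275 to 825 mm from the base axis. Payload 5.2 kg.
Tool frame: the origin (TCP) lies at the very end of the fingers, on their centre line; the grasp point (between the pads) lies 19 mm behind it; z points along the fingers, y is the line along which they close (so a half turn about z gives the same grasp; the last joint's range is limited). The gripper opens to 93 mm and grips with 3 to 60 N. Pads are 15 mm wide; open, the fingers measure 128 mm over their backs; the gripper's body (75 mm by 188 mm) begins 65 mm behind the grasp point.
Start: joints at [0.914, 0.259, 1.535, -0, 1.348, -0.203], TCP at [241.091, 494.348, 184.853] pointing down, gripper open.
Joint ranges: [-3.14, 3.14], [-0.91, 2.08], [0.19, 2.58], [-1.22, 4.36], [0.22, 2.71], [-3.12, 3.12]. Speed limits (rad/s): [2.57, 2.57, 3.14, 3.14, 3.14, 3.14].

### API

Orientations are given as [roll, pitch, yaw] about the fixed x, y, z axes, in that order (R = Rz(yaw) Ry(pitch) Rx(roll)).
In Python, from bench import robot gives the robot as it stands. The module is installed in compiled form; this text tells all that it offers. Calls block until the motion is done:
- robot.move_ptp(position, orientation): joint-space move of the TCP to a pose.
- robot.move_linear(position, ori=None, speed=150, f_stop=None): straight line of the TCP; ori=None keeps the orientation; speed is the mean speed in mm/s. With f_stop (N) it stops when the force on the tool has changed by that much, and returns True; else False.
- robot.move_j(angles): joint-space move.
- robot.move_gripper(opening): opening from 0.0 (shut) to 1.0 (fully open); the grip force is fixed at half the most; returns when the fingers have stopped.
- robot.sleep(seconds).
- robot.inverse_kinematics(position, orientation): joint angles nearest the present ones, or None.
- robot.get_image(name): name is "scene" or "top" or "wrist"; returns a dict with "img" (400x640x3 uint8, blue, green, red), "fovy" (degrees; the focal length in pixels is half the picture's height over the tangent of half this angle, whatever the lens; pixels are square), "cx", "cy" (the principal point, pixels), "eye" and "orientation" of the camera in the world. Camera axes: x right, y down, z forward; pixel columns grow to the right and rows downward; lengths in mm; the calibration is good to about 2 mm. A picture is of the moment at which its call begins. There is no depth.
A pose or a line that the arm cannot do raises robot.MotionError and nothing moves.
- robot.hand_in(): hands the job in; it is judged then, once.
Readings, each from a call of its own:
- robot.current_t(): time.
- robot.current_qpos(): joint angles.
- robot.current_joint_vel(): joint speeds.
- robot.current_joint_efforts(): joint torques, N m.
- robot.current_tcp_pos(): TCP position.
- robot.current_eef_rot(): TCP orientation.
- robot.current_contact_force(): force on the tool from outside, world axes, zero at the start.
- robot.current_ft_torque(): the same for the moment, N m.
- robot.current_gripper_width(): opening from 0.0 (shut) to 1.0 (fully open).
- robot.current_finger_force(): force on a finger pad.
Only numpy, scipy, OpenCV 4.12 (cv2) and the standard library are available. Lean on these libraries where they do the work, as an engineer would, in place of code of your own. Each camera call takes 0.05 s, during which the arm holds its last target. There are 200 camera calls.

## Working session

There is one attempt and no reset: what is moved stays moved. The work goes in short steps, each a Python script; the robot and the scene stay as the last script left them, time stands still between calls to the robot, and variables do not carry over. Pictures are saved under pics/ and viewed, at most 10 in all, crops included, and the job is handed in when it is done.

```bash
mkdir -p pics
python3 - <<'E'
from bench import robot
import cv2
for n in ("scene","top"):
    d=robot.get_image(n); cv2.imwrite(f"pics/{n}0.png",d["img"])
    print(n,{k:v for k,v in d.items() if k!="img"})
print(robot.current_t(),robot.current_eef_rot())
E
```

```text
scene {'fovy': 57.57099013589093, 'cx': 317.1558276362354, 'cy': 201.76294369755507, 'eye': array([ 870.07527781, -676.65403273,  486.70802824]), 'orientation': array([-2.11124333, -0.01805005,  0.51907265])}
top {'fovy': 48.70858377970913, 'cx': 320.9619081220803, 'cy': 200.00821252244913, 'eye': array([ 532.95215614, -125.91758047, 1044.26888426]), 'orientation': array([-3.10438948, -0.01347545, -1.5903662 ])}
0.1 [-3.14001483e+00 -3.36546092e-04  2.68777433e+00]
```

View pics/scene0.png

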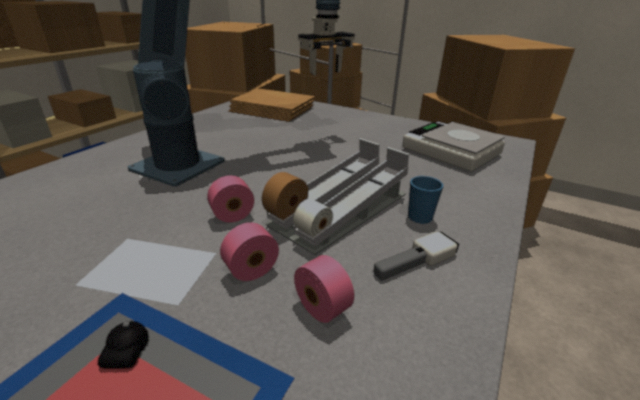

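View pics/top0.png

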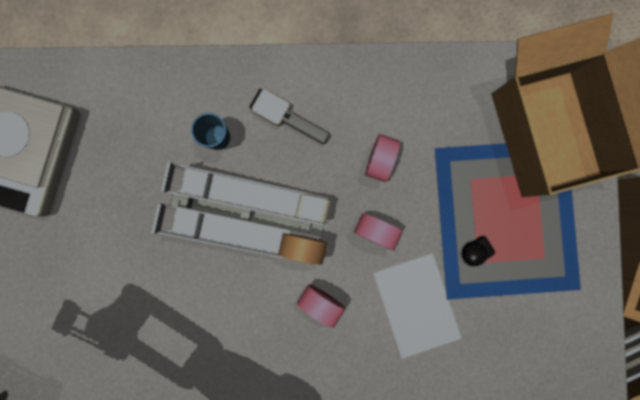

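Run:
```python
import cv2
i=cv2.imread("pics/top0.png")[150:280,145:345]
cv2.imwrite("pics/crop0.png",cv2.resize(i,None,fx=4,fy=4,interpolation=cv2.INTER_CUBIC))
```

```text
(no output)
```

View pics/crop0.png

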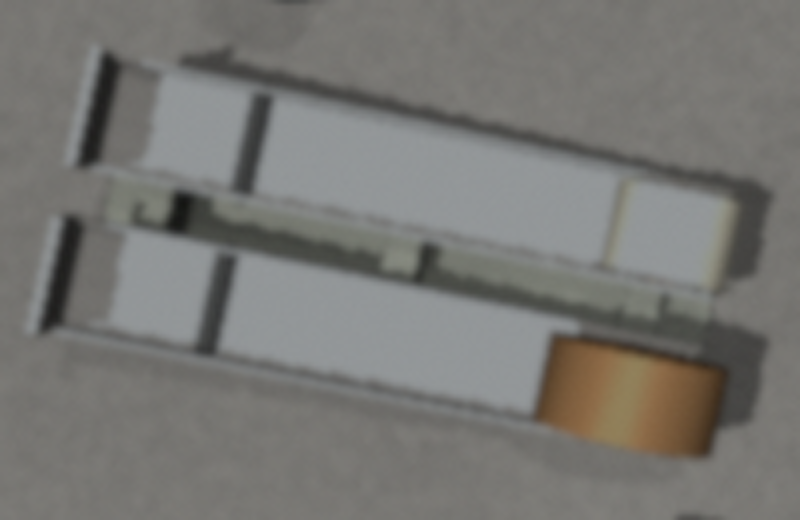

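```bash
cat > h.py <<'E'
import numpy as np, cv2
from scipy.spatial.transform import Rotation as R
from scipy.optimize import least_squares
def proj(d,P):
    f=200/np.tan(np.radians(d["fovy"])/2)
    c=(np.atleast_2d(P)-d["eye"])@R.from_euler("xyz",d["orientation"]).as_matrix()
    return c[:,:2]/c[:,2:]*f+[d["cx"],d["cy"]]
def G(p):  # x,y,yaw -> rotation, origin
    return R.from_euler("ZY",[p[2],-0.12]).as_matrix(), np.array([p[0],p[1],45.])
def g2w(p,P):
    r,o=G(p); return np.atleast_2d(P)@r.T+o
E
python3 - <<'E'
from h import *
from bench import robot
d=robot.get_image("top")
px=np.array([[113,55],[80,165],[80,218],[47,332],[262,95],[243,192],[227,255],[205,352],[631,396],[670,232]])/4+[145,150]
g=np.array([[170,-77,58],[170,-13,58],[170,13,58],[170,77,58],[92,-74,5],[92,-16,5],[92,16,5],[92,74,5],[-140,45,60],[-145,-45,45]],float)
s=least_squares(lambda p:(proj(d,g2w(p,g))-px).ravel(),[500,0,1.4],x_scale=[100,100,1])
print(s.x,s.cost); print(s.fun.reshape(-1,2).round(1))
np.save("gut.npy",s.x)
e=robot.get_image("scene")
pts=g2w(s.x,[[-170,0,10],[92,0,5],[170,-77,58],[170,77,58],[-140,69,50],[-140,45,50],[-145.5,-45,35],[-170,-77,20]])
print(pts.round()); q=proj(e,pts); print(q.round())
im=e["img"].copy()
for a in q: cv2.drawMarker(im,tuple(int(round(v)) for v in a),(0,255,0),0,5,1)
cv2.imwrite("pics/chk.png",cv2.resize(im[130:260,200:420],None,fx=3.5,fy=3.5))
E
```

```text
[540.49544841  30.60756717   1.33896162] 15.71388787708009
[[-1.5 -2. ]
 [-0.2  0.5]
 [-3.  -0.5]
 [-1.7  1.2]
 [ 1.2 -0.4]
 [ 0.2  0.8]
 [ 1.  -0.9]
 [ 0.8  0.5]
 [ 1.5  0.1]
 [ 2.   0.7]]
[[ 501. -135.   35.]
 [ 561.  119.   61.]
 [ 653.  170.  123.]
 [ 503.  206.  123.]
 [ 440.  -95.   78.]
 [ 463. -100.   78.]
 [ 550. -124.   62.]
 [ 576. -154.   45.]]
[[290. 225.]
 [363. 176.]
 [407. 154.]
 [358. 138.]
 [277. 193.]
 [284. 196.]
 [312. 219.]
 [315. 236.]]
```

View pics/chk.png

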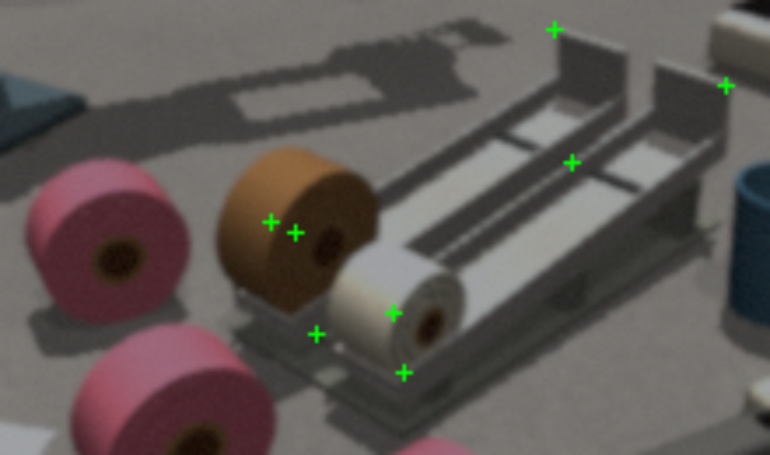

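Run:
```python
from h import *
from bench import robot
d=robot.get_image("top"); e=robot.get_image("scene")
px=np.array([[113,55],[80,165],[80,218],[47,332],[262,95],[243,192],[227,255],[205,352],[631,396],[670,232]])/4+[145,150]
g=np.array([[170,-77,58],[170,-13,58],[170,13,58],[170,77,58],[92,-74,5],[92,-16,5],[92,16,5],[92,74,5],[-140,45,60],[-145,-45,45]],float)
px2=np.array([[728,80],[657,63],[627,52],[558,33]])/3.5+[200,130]; g2=g[:4]
def dist(c,q,k):
    f=200/np.tan(np.radians(c["fovy"])/2); u=(q-[c["cx"],c["cy"]])/f
    return u*(1+k*(u**2).sum(1,keepdims=True))*f+[c["cx"],c["cy"]]
def res(p): return np.r_[(dist(d,proj(d,g2w(p,g)),p[3])-px).ravel(),(dist(e,proj(e,g2w(p,g2)),p[4])-px2).ravel()]
s=least_squares(res,[540,30,1.34,0,0],x_scale=[100,100,1,.1,.1],loss="soft_l1")
print(s.x,s.cost); print(res(s.x).reshape(-1,2).round(1))
np.save("gut.npy",s.x[:3])
```

```text
[ 5.41034219e+02  3.51482926e+01  1.33887471e+00 -1.65079688e-01
  8.06849668e-02] 7.482404470207608
[[-0.6 -1.4]
 [ 1.   0.5]
 [-1.6 -0.8]
 [ 0.3  0.1]
 [ 0.4 -0.4]
 [-0.5  0.6]
 [ 0.5 -1.3]
 [ 0.5 -0.3]
 [-0.6 -0.2]
 [-0.1  0.5]
 [ 0.2  0.8]
 [-1.2 -1.3]
 [-0.9 -0.9]
 [-0.5 -1.7]]
```

```bash
cat >> h.py <<'E'
p=np.load("gut.npy")
def pose(x,z,y=45,flip=0):
    r,o=G(p); s=-1 if flip else 1
    T=np.c_[s*r[:,0],-s*r[:,1],-r[:,2]]
    return g2w(p,[x,y,z])[0],R.from_matrix(T).as_euler("xyz")
E
python3 - <<'E'
from h import *
from bench import robot
d=robot.get_image("top")
print(proj(d,g2w(p,[[-218,45,32],[-218,20,32],[-218,70,32],[-226,45,32]])).round())
for fl in (0,1):
    print(fl,[None if (q:=robot.inverse_kinematics(*pose(x,z,flip=fl))) is None else q.round(2) if hasattr(q,'round') else np.round(q,2) for x,z in ((-218,160),(-218,32),(65,32))])
E
```

```text
[[335. 255.]
 [337. 244.]
 [333. 266.]
 [338. 255.]]
0 [array([-0.72,  0.16,  1.69,  0.11,  1.35, -0.51]), array([-0.69,  0.29,  1.87,  0.12,  1.04, -0.52]), array([-0.11,  0.27,  1.79,  0.14,  1.07,  0.06])]
1 [array([-0.72,  0.16,  1.69,  0.11,  1.35,  2.63]), array([-0.69,  0.29,  1.87,  0.12,  1.04,  2.62]), array([-0.11,  0.27,  1.79,  0.14,  1.07, -3.08])]
```

Run:
```python
from h import *
from bench import robot
robot.move_gripper(0.16)
robot.move_ptp(*pose(-218,160))
print(robot.move_linear(*pose(-218,32),speed=100,f_stop=4), robot.current_tcp_pos(), robot.current_contact_force(), robot.current_gripper_width(), robot.current_t())
a=robot.get_image("scene")["img"][100:300,200:440]; b=robot.get_image("top")["img"][130:330,200:440]
cv2.imwrite("pics/behind.png",cv2.resize(np.vstack([a,b]),None,fx=1.5,fy=1.5))
```

```text
False [ 446.99912813 -169.25427899   51.17742111] [-0.10694126  0.23689343  0.32956779] 0.16052820149849506 5.6
```

View pics/behind.png

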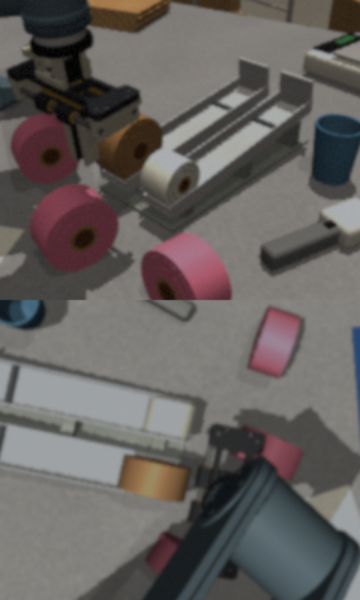

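Run:
```python
from h import *
from bench import robot
print(robot.move_linear(*pose(-2,32),speed=55,f_stop=15), robot.current_contact_force(), robot.current_t())
robot.sleep(0.5); print(robot.current_contact_force())
a=robot.get_image("scene")["img"][100:300,220:460]; b=robot.get_image("top")["img"][130:330,120:360]
cv2.imwrite("pics/mid.png",cv2.resize(np.vstack([a,b]),None,fx=1.5,fy=1.5))
```

```text
True [-1.10173837 -2.94072107  2.62693559] 6.8417
[-0.53038762 -3.75678207  3.07200849]
```

View pics/mid.png

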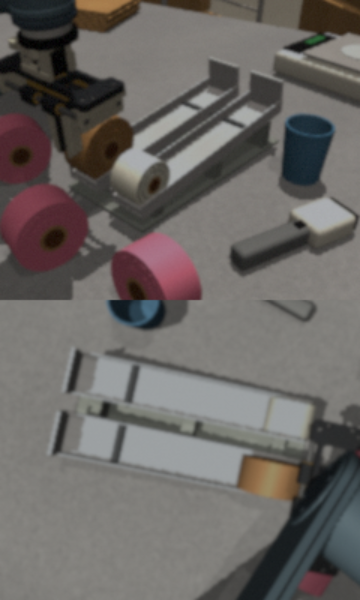

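Run:
```python
from h import *
from bench import robot
r,o=G(p); f=lambda P:(np.atleast_2d(P)-o)@r
print("tcp gutter",f(robot.current_tcp_pos()).round(1))
import pickle
d=robot.get_image("top"); F=200/np.tan(np.radians(d["fovy"])/2); M=R.from_euler("xyz",d["orientation"]).as_matrix()
for u in [(357,226),(362,212),(403,234),(395,248),(378,230),(298,303),(310,286),(345,308),(333,326),(320,305)]:
    v=M@np.array([(u[0]-d["cx"])/F,(u[1]-d["cy"])/F,1]); w=d["eye"]+v*(75-d["eye"][2])/v[2]
    print(u,w.round(),f(w).round())
```

```text
tcp gutter [[-194.1   44.3   32.6]]
(357, 226) [ 510. -218.   75.] [[-248.  -28.   60.]]
(362, 212) [ 541. -229.   75.] [[-252.  -60.   61.]]
(403, 234) [ 491. -318.   75.] [[-349.  -32.   72.]]
(395, 248) [ 460. -300.   75.] [[-338.    1.   71.]]
(378, 230) [ 501. -264.   75.] [[-294.  -29.   66.]]
(298, 303) [346. -85.  75.] [[-157.  163.   49.]]
(310, 286) [ 382. -112.   75.] [[-175.  121.   51.]]
(345, 308) [ 333. -187.   75.] [[-259.  152.   61.]]
(333, 326) [ 294. -160.   75.] [[-242.  195.   59.]]
(320, 305) [ 340. -133.   75.] [[-205.  157.   55.]]
```

```bash
cat >> h.py <<'E'
def pose2(x,z,tilt=25,y=45,s=1):
    r,o=G(p); t=np.radians(tilt)
    a=r@[np.sin(t),0,-np.cos(t)]      # tool z: downward and uphill
    b=s*(r@[np.cos(t),0,np.sin(t)])   # tool y: uphill
    return g2w(p,[x,y,z])[0],R.from_matrix(np.c_[np.cross(b,a),b,a]).as_euler("xyz")
E
python3 - <<'E'
from h import *
from bench import robot
S=min((1,-1),key=lambda s:abs(robot.inverse_kinematics(*pose2(-100,20.5,s=s))[5])); print(S)
for x,z in ((-216,160),(-216,20.5),(45,20.5)): print(np.round(robot.inverse_kinematics(*pose2(x,z,s=S)),2))
robot.move_linear(*pose(-206,32),speed=50)
robot.move_linear(*pose(-206,160))
robot.move_gripper(0)
robot.move_ptp(*pose2(-216,160,s=S))
print(robot.move_linear(*pose2(-216,20.5,s=S),speed=100,f_stop=6))
f0=robot.current_contact_force(); print(f0,robot.current_t())
print(robot.move_linear(*pose2(-120,20.5,s=S),speed=40,f_stop=12)); 
r,o=G(p); print(((robot.current_tcp_pos()-o)@r).round(1),robot.current_contact_force()-f0,robot.current_t())
a=robot.get_image("scene")["img"][100:300,220:460]; b=robot.get_image("top")["img"][130:330,120:360]
cv2.imwrite("pics/mid2.png",cv2.resize(np.vstack([a,b]),None,fx=1.5,fy=1.5))
E
```

```text
-1
[-0.98  0.32  1.62  0.4   1.6   0.75]
[-0.95  0.47  1.79  0.42  1.3   0.64]
[-0.49  0.32  1.94  0.6   1.12  0.98]
False
[-0.03364618 -0.35504093  0.27463916] 12.05
True
[-180.8   44.6   20.8] [ 0.70780935 -1.81458113  0.29727772] 13.175
```

View pics/mid2.png

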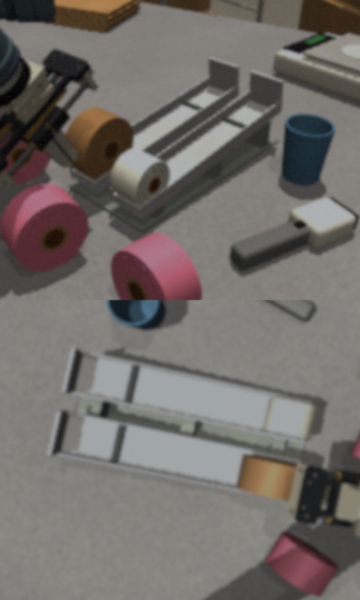

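Run:
```python
from h import *
from bench import robot
r,o=G(p)
for x in (-150,-110,-60):
    h=robot.move_linear(*pose2(x,20.5,s=-1),speed=40,f_stop=25)
    print(h,((robot.current_tcp_pos()-o)@r).round(1),(robot.current_contact_force()@r).round(1),robot.current_t())
    if h: break
a=robot.get_image("scene")["img"][100:300,220:460]; b=robot.get_image("top")["img"][130:330,120:360]
cv2.imwrite("pics/mid3.png",cv2.resize(np.vstack([a,b]),None,fx=1.5,fy=1.5))
```

```text
False [-153.7   42.    22.3] [-11.8   0.1  15.8] 14.2083
False [-113.8   41.3   22.5] [-12.4  -0.5  17.8] 15.3583
False [-63.5  41.   22.6] [-13.2   0.5  18.1] 16.7583
```

View pics/mid3.png

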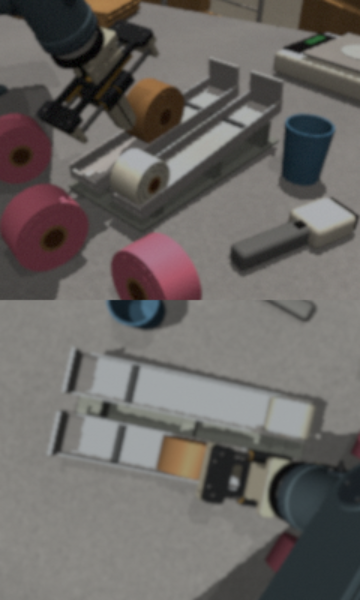

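Run:
```python
from h import *
from bench import robot
r,o=G(p)
def rep(): print(((robot.current_tcp_pos()-o)@r).round(1),(robot.current_contact_force()@r).round(1),round(robot.current_t(),2))
for z in (23,26,29):
    robot.move_linear(*pose2(-60,z,s=-1),speed=20); rep()
c=[]
for nm,(y0,y1,x0,x1) in (("scene",(140,220,270,370)),("top",(200,280,200,300))):
    c.append(cv2.resize(robot.get_image(nm)["img"][y0:y1,x0:x1],None,fx=4,fy=4,interpolation=2))
cv2.imwrite("pics/mid4.png",np.hstack(c))
```

```text
[-61.2  43.7  23.6] [-6.5 -0.3  9.1] 17.13
[-59.9  45.3  25.9] [-1.5 -0.2  2.8] 17.43
[-59.6  45.5  28.8] [-1.4  1.1  0.1] 17.73
```

View pics/mid4.png

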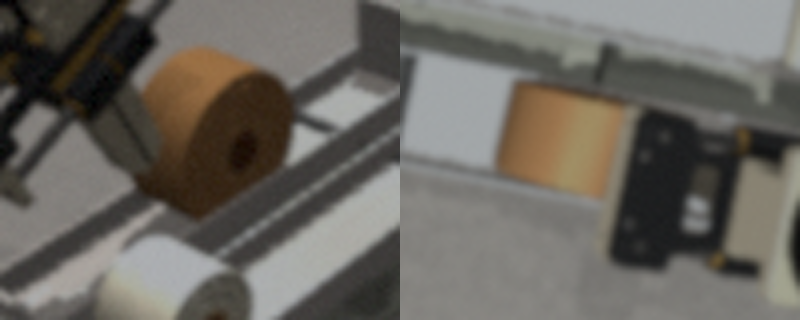

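Run:
```python
from h import *
from bench import robot
r,o=G(p); d=robot.get_image("top"); e=robot.get_image("scene")
for x in(0,): print(proj(d,g2w(p,[[x,21,55],[x,69,55],[x,45,55]])))
print(proj(e,[robot.current_tcp_pos()]), (proj(e,[robot.current_tcp_pos()])-[270,140])*4)
rz=g2w(p,[[5,21,50],[5,69,50],[5,21,0],[-45,21,50]]); print((proj(e,rz)-[270,140])*4)
```

```text
[[240.2624006  224.43384572]
 [235.34237818 246.5372583 ]
 [237.80485077 235.47449416]]
[[310.44249965 187.55787221]] [[161.76999859 190.23148882]]
[[261.61421537 127.4724322 ]
 [203.32899568 103.3179721 ]
 [264.35424932 195.71503514]
 [206.1796195  163.14659842]]
```

Run:
```python
from h import *
from bench import robot
r,o=G(p)
for x in (-40,-10,10,25,35,42):
    h=robot.move_linear(*pose2(x,27,y=40,s=-1),speed=40,f_stop=25)
    print(h,((robot.current_tcp_pos()-o)@r).round(1),(robot.current_contact_force()@r).round(1),round(robot.current_t(),2))
    if h: break
c=[]
for nm,(y0,y1,x0,x1) in (("scene",(130,210,300,400)),("top",(180,260,140,240))):
    c.append(cv2.resize(robot.get_image(nm)["img"][y0:y1,x0:x1],None,fx=4,fy=4,interpolation=2))
cv2.imwrite("pics/mid5.png",np.hstack(c))
```

```text
True [-51.6  40.6  29.2] [-2.5  0.6  3.6] 18.31
```

View pics/mid5.png

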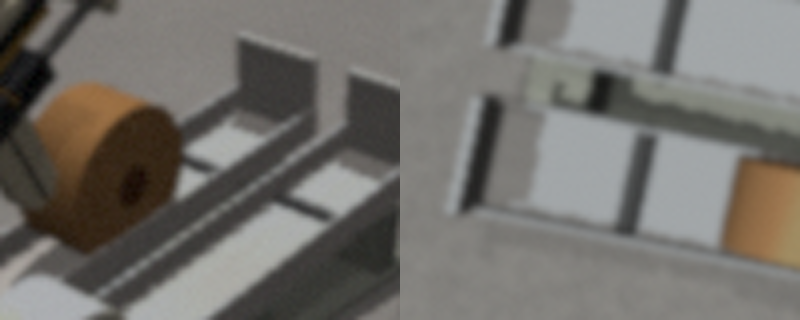

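```bash
cat >> h.py <<'E'
from scipy.optimize import brentq
def rollx(robot):
    "gutter x of the brown roll, from its uphill silhouette in the top view"
    d=robot.get_image("top"); f=200/np.tan(np.radians(d["fovy"])/2); c=np.array([d["cx"],d["cy"]])
    h=cv2.cvtColor(d["img"],cv2.COLOR_BGR2HSV)
    m=cv2.inRange(h,(6,90,60),(22,255,255)); m[:, :140]=0; m[:,345:]=0; m[:190]=0; m[275:]=0
    n,l,s,_=cv2.connectedComponentsWithStats(cv2.morphologyEx(m,cv2.MORPH_OPEN,np.ones((3,3))))
    k=1+s[1:,4].argmax(); ys,xs=np.nonzero(l==k)
    yy=np.unique(ys); left=np.array([xs[ys==v].min() for v in yy]); t=len(yy)//3
    u=np.array([left[t:-t].mean(),yy[t:-t].mean()])
    def col(x):
        q=(proj(d,g2w(p,[[x+49.5,43,57]]))[0]-c)/f; q=q*(1-.165*(q@q)); return (q*f+c)[0]-u[0]
    return brentq(col,-250,250),s[k]
E
python3 - <<'E'
from h import *
from bench import robot
r,o=G(p)
print(rollx(robot))
for x,z in ((-51,32),(-35,32),(-15,32),(5,32)):
    h=robot.move_linear(*pose2(x,z,y=40,s=-1),speed=30,f_stop=40)
    print(h,((robot.current_tcp_pos()-o)@r).round(1),(robot.current_contact_force()@r).round(1),round(robot.current_t(),2),rollx(robot)[0])
    if h: break
E
```

```text
(-14.630312948567422, array([221, 220,  30,  28, 636], dtype=int32))
False [-51.2  39.8  32.1] [-2.3  0.2  3. ] 18.73 -15.717462645503538
True [-43.5  39.   33.9] [-0.8  0.1  1.7] 19.21 -7.890733959671015
```

```bash
cat >> h.py <<'E'
def pose3(x,z,tilt=25,y=42,s=1):
    r,o=G(p); t=np.radians(tilt)
    a=r@[np.sin(t),0,-np.cos(t)]; b=s*(r@[np.cos(t),0,np.sin(t)])  # tool x uphill
    return g2w(p,[x,y,z])[0],R.from_matrix(np.c_[b,np.cross(a,b),a]).as_euler("xyz")
E
python3 - <<'E'
from h import *
from bench import robot
r,o=G(p); q=robot.current_qpos(); print(np.round(q,2))
S=1
for s in (1,-1):
    k=robot.inverse_kinematics(*pose3(-50,32,s=s)); print(s,None if k is None else np.round(k,2))
    if k is not None and abs(k[5])<1.6: S=s
def rep(h): print(h,((robot.current_tcp_pos()-o)@r).round(1),(robot.current_contact_force()@r).round(1),round(robot.current_t(),2),round(rollx(robot)[0],1))
rep(S)
h=robot.move_linear(*pose3(-50,32,s=S),speed=6); rep(h)
h=robot.move_linear(*pose3(-48,24,s=S),speed=30,f_stop=15); rep(h)
E
```

```text
[-0.66  0.34  1.9   0.53  1.21  0.87]
1 [-0.68  0.35  1.9   0.53  1.21 -0.72]
-1 [-0.68  0.35  1.9   0.53  1.21  2.42]
1 [-43.7  39.   33.8] [-0.9  0.6  1.9] 19.26 -7.7
False [-50.   42.1  31.9] [-0.2 -0.6 -0.7] 21.02 -10.5
True [-50.8  41.4  29.6] [-3.1  1.1  4.6] 21.29 -11.4
```

Run:
```python
from h import *
from bench import robot
r,o=G(p)
def rep(h): print(h,((robot.current_tcp_pos()-o)@r).round(1),(robot.current_contact_force()@r).round(1),round(robot.current_t(),2),round(rollx(robot)[0],1))
h=robot.move_linear(*pose3(-55,27,tilt=32),speed=15); rep(h)
for x in (-35,-15,5):
    h=robot.move_linear(*pose3(x,27,tilt=32),speed=35,f_stop=40); rep(h)
    if h: break
```

```text
False [-55.1  42.1  26.8] [-0.9  0.   0. ] 21.86 -18.3
False [-36.1  41.   28.2] [-9.8  3.4 10.1] 22.63 -0.5
False [-16.1  40.9  28.3] [-9.2  2.5 11.1] 23.41 19.9
False [ 3.9 40.8 28.4] [-9.8  2.6 11.3] 24.18 41.0
```

Run:
```python
from h import *
from bench import robot
r,o=G(p)
def rep(h): print(h,((robot.current_tcp_pos()-o)@r).round(1),(robot.current_contact_force()@r).round(1),round(robot.current_t(),2),round(rollx(robot)[0],1))
for x in (22,34,44,54,60):
    h=robot.move_linear(*pose3(x,27,tilt=32),speed=30,f_stop=45); rep(h)
    if h or rollx(robot)[0]>104: break
```

```text
False [21.  40.6 28.4] [-8.7  2.4 11.7] 24.95 58.6
False [34.  41.5 27.4] [-3.9 -1.2  0.4] 25.6 74.1
False [44.6 42.5 26.9] [ 0.1 -0.7  0.8] 26.18 87.4
False [54.3 42.3 26.9] [0.4 0.2 1.2] 26.77 99.2
False [60.3 42.1 27. ] [ 0.3 -0.5 -0. ] 27.22 124.4
```

Run:
```python
from h import *
from bench import robot
r,o=G(p)
def rep(h): print(h,((robot.current_tcp_pos()-o)@r).round(1),(robot.current_contact_force()@r).round(1),round(robot.current_t(),2),rollx(robot))
rep(0)
h=robot.move_linear(*pose3(45,30,tilt=32),speed=60); rep(h)
h=robot.move_linear(*pose3(-10,170,tilt=32),speed=150); robot.sleep(0.5); rep(h)
e=robot.get_image("scene"); hs=cv2.cvtColor(e["img"],cv2.COLOR_BGR2HSV); m=cv2.inRange(hs,(6,90,40),(22,255,255)); m[:130]=0;m[230:]=0;m[:,:300]=0;m[:,420:]=0
print(cv2.connectedComponentsWithStats(m)[2]); t=np.linspace(0,6.28,60)
for x in (97,106,115,124):
    q=np.vstack([proj(e,g2w(p,np.c_[x+50*np.cos(t),0*t+y,50+50*np.sin(t)])) for y in (19,67)]); print(x,q.min(0),q.max(0))
cv2.imwrite("pics/end.png",e["img"])
```

```text
0 [60.1 42.1 27. ] [-0.6  0.5 -0.8] 27.32 (125.27714010802755, array([ 157,  207,   49,   30, 1104], dtype=int32))
False [44.4 41.6 30.1] [ 0.3 -0.5  0.1] 27.77 (123.741126555997, array([ 158,  207,   50,   31, 1116], dtype=int32))
False [ -9.9  42.  169.9] [-0.  -0.3  0.5] 29.48 (123.741126555997, array([ 158,  207,   50,   31, 1120], dtype=int32))
[[     0      0    640    400 254977]
 [   339    132     37     39    988]
 [   319    218      8     11     35]]
97 [332.41491433 133.16948247] [370.93349413 175.59739268]
106 [334.70670479 131.93415499] [372.94996141 174.13770132]
115 [336.97367701 130.71201009] [374.94527662 172.69355259]
124 [339.21623194 129.5028379 ] [376.92235507 171.26469955]
```

```bash
python3 -c "
from bench import robot
print(robot.hand_in())"
```

```text
the job is handed in; nothing more can be done
None
```

I pushed the tape roll up its gutter and over the cross roller. It stayed put after I withdrew the fingers, with its centre at about gutter x = 115–124 mm by camera, and I handed the job in at about 30 s; no verdict came back.

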